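# Refit and cam-lock a high chair's tray bar

### The arm

A 6-joint arm with a two-finger parallel gripper is mounted at the origin on the work surface. World frame = base frame: x ahead of the robot, y to its left, z up, the work surface at z = 0. Lengths are in mm, angles in degrees, forces in N, time in s.
With the tool pointing down it reaches from about 325 to 850 mm from the base axis. Payload 4.4 kg.
Tool frame: the origin (TCP) lies at the very end of the fingers, on their centre line; the grasp point (between the pads) lies 19 mm behind it; x points along the fingers, y is the direction in which the jaws open and shut, and the axes are right-handed (so a half turn about x gives the same grasp; the last joint's range is limited). The gripper opens to 94 mm and grips with 3 to 60 N. Pads are 16 mm wide; open, the fingers measure 119 mm over their backs; the gripper's body (75 mm by 177 mm) begins 78 mm behind the grasp point.
Start: joints at [-76.519, 11.837, 88.321, -0, 79.842, -8.623], TCP at [216.361, -532.743, 178.247] pointing down, gripper open.
Joint ranges: [-156.59, 156.59], [-49.26, 127.26], [12.9, 141.05], [-63.56, 243.56], [4.71, 150.69], [-161.64, 161.64]. Speed limits (degrees/s): [159.86, 159.86, 180, 180, 180, 180].

### API

Orientations are given as [roll, pitch, yaw] about the fixed x, y, z axes, in that order (R = Rz(yaw) Ry(pitch) Rx(roll)).
In Python, from station import env gives the robot as it stands. The module is installed in compiled form; this text tells all that it offers.
- The arm moves only by the tool drive_tool, never from a script. Its argument "increments" is a list of rows, each a list of 5 numbers: the opening in per cent of the stroke, from 0 (shut) to 100 (fully open), then the shift along the tool's x, y, z in m, then the turn about the tool's x in degrees. In form: [[gripper, dx, dy, dz, twist], ...]. A call has 1 to 12 rows; each row is the pose to reach, as a shift and turn from the pose commanded when the call began, along the tool's axes at that moment; what a row does not reach only later rows make up. A row lasts 1/12 s, in which the tool goes at most 41.7 mm and 7.16 degrees, less where a joint would pass 70% of its speed; a pose out of reach is approached as far as the arm can. A call with a gripper value outside its range is refused whole. The fingers move at their own pace and stop on an object; "squeeze" is the grip in N (left out, the last holds). Time passes only in rows, so rows that repeat a pose let the fingers close. It gives the time, the measured TCP pose, the force and the opening at its end, in the units of the state.
- env.observe(): the state, without advancing time (a new reading comes with each control period).
- env.grab_frame(name): name is "side" or "top" or "wrist"; returns the picture (420x560x3 uint8, blue, green, red); there is no depth.
- env.camera_model(name): a dict with "K" (3x3 intrinsics, pixels), "world_to_cam" (4x4, takes a point from world to camera coordinates); the wrist camera has in their place "T_tool_cam" (4x4, takes a point from camera to tool coordinates, whose origin is the TCP and whose axes are the tool frame's). Camera axes: x right, y down, z forward; pixel columns grow to the right and rows downward; lengths in mm; the calibration is good to about 2 mm. A picture is of the moment at which its call begins: read the wrist's pose just before it. camera_model takes no time and is no camera call.
- env.hand_in(): hands the job in, once; it reports no verdict.
Trained networks look in the newest picture that a camera, given by its name, has taken for a name from the list of things; names that differ only in an ending like _2 or _b are one class to them, and where a whole thing is asked for, a point or a joint stands for the part that bears it (a point fixed in the world has none). Each returns a list of dicts, best first, with "conf" (0 to 1); they miss things now and then, are a little off and sometimes report something else, mostly with a low value. They report only what shows in the picture. A call takes as long as a camera call. They do not tell look-alikes from the thing itself.
- env.look_for(camera, label): "rect" ([left, top, width, height] in pixels, round what is visible of it).
- env.trace(camera, label): "region" (420x560 bool, what is visible of it) and "rect" ([left, top, width, height] in pixels, round what is visible of it).
- env.spot_point(camera, label): "point" ([column, row] in pixels: a listed point, or the origin of a listed thing).
The state is a dict: "time": time; "qpos": joint angles; "joint_vel": joint speeds; "tau": joint torques, N m; "ee_pos": TCP position; "orientation": TCP orientation; "wrist_force": force on the tool from outside, world axes, zero at the start; "moment": the same for the moment, N m; "grip_width": opening from 0.0 (shut) to 1.0 (fully open).
Only numpy, scipy, OpenCV 4.12 (cv2) and the standard library are available. Lean on these libraries where they do the work, as an engineer would, in place of code of your own. Each camera call takes 0.05 s, during which the arm holds its last target. There are 200 camera calls.

### The job

Take the birch tray bar out of the white drying cradle by its pin end, lay it down on the cork mat and let go, then take it by its mustard-banded end and lay it in the channel of the high chair's bar socket, lying flat with its nose touching the red sprung buffer and the steel pin up. Then turn the mustard cam lever a quarter turn clockwise to its stop, so that the cam hooks the pin and draws the bar tight against the black stop, and let go. Leave the bowl, beaker, container, shape sorter and spoons where they are.

Things in the scene. Friction and masses are not known exactly. Their poses are not given: they have to be found in the camera images.
- bar_centre (a point): Centre (also half-way up) of the tray bar, a loose straight birch bar 190 long x 44 wide x 32 high (mm), 210 to 420 g. x axis along the bar towards the nose (pin end), z up. In the cradle its tail half lies between walls with no room for fingers and only the nose half can be gripped, across the 44 mm; in the socket the nose half lies between cheeks and only the tail half can be gripped.
- bar_pin (a point): Mid-height of the steel pin, 12 mm diameter, polished and slippery, standing 20 mm proud of the tray bar's top: 81 mm from bar_centre towards the nose (14 mm behind the nose face), 26 mm above bar_centre. Same axes.
- traybar: The same tray bar; origin at the centre of its underside, 16 mm below bar_centre, same axes. A mustard band marks its tail, 70 to 92 mm from the centre.
- cradle: Fixed white plastic drying cradle; origin on the table below the middle of the bar it holds (within 6 mm), x axis along it to the bar's nose. Floor 12 high, 44 wide (mm), x = -102 to 33; side walls 48 high, inner faces 25 either side of the centre line, x = -102 to 0; end wall at x = -105. Lift the bar at least 50 to clear it.
- mat: Fixed cork mat, 230 x 130 mm and 4 mm thick; origin on the table under its centre, x axis along its length, pointing roughly to the robot's right.
- socket: Fixed birch bar socket; origin on the table below the cam's pivot, x axis from the channel's mouth to the pivot, z up. Channel open on top: floor 20 mm high, cheeks 24 mm either side of the centre line, flared tops up to 54 mm high, x = -117 to -22; a floor tongue 40 wide goes on to x = -152, then the bar's tail overhangs freely. A birch rail 48 mm high crosses behind the pivot.
- home (a point): Where bar_centre is when the bar is fully home: 117 mm from the pivot, 36 mm above the table, nose face on the black rubber stop, pin axis 36 mm from the pivot. Axes of the socket: x towards the pivot.
- buffer_tip (a point): Front face of the red sprung buffer in the channel (24 wide, 16 high), sticking out 7 mm from the black stop: 1 N at first touch, 3 N pressed in flush, springs back. A bar resting against it is 7 mm short of home. Axes of the socket.
- cam (a joint): Angle of the mustard cam lever about the vertical pivot: 0 open (lever along the socket's +y), growing clockwise seen from above to its stop at 1.6 rad (lever along +x, locked). Starts at 0 to 0.1, stays where left, needs 1 to 5 N at the grip. Its steel spiral hook, 54 to 67 mm up (2 mm above the lying bar), comes round behind the pin and pulls it to the pivot; it catches a pin at most 9 mm short of home, and when open leaves the channel free.
- lever_grip (a point): Middle of the lever's upright grip, 87.5 mm from the pivot and 76 mm above the table; the grip is 55 mm long (along the lever), 16 wide and 36 high, top at 94 mm. Its y axis points outward along the lever.
- bowl: Bystander: loose mustard bowl, 116 mm across, 48 high; origin under its centre.
- beaker: Bystander: loose glass beaker, 72 mm across, 95 high; origin under its centre.
- container: Bystander: loose closed plastic container, blue with white lid, 86 x 116 x 67 mm; origin under its centre.
- sorter: Bystander: wooden shape sorter, a 130 x 130 x 120 mm box with a blue sliding door; origin under its centre.
- spoon_a: Bystander: steel spoon 170 mm long; origin under its middle.
- spoon_b: Bystander: the other steel spoon, 170 mm long; origin under its middle.
Things that resemble listed ones, but are neither listed nor needed, are in the scene too. Leave any turquoise look-alike of the traybar alone.

How it is judged (in metres and radians):
On the way, in this order (a step that is already met when the one before it is completed fails the run):
1. the tray bar lies on the cork mat, let go (x of bar_centre in the frame of mat between -0.08 and 0.08 m and y of bar_centre in the frame of mat between -0.06 and 0.06 m and height (world z) of bar_centre below 0.026 m and linear speed of traybar below 0.02 m/s and contact force between the fingers and traybar below 0.1 N), for 0.2 s.
2. the tray bar lies in the socket's channel, nose near or on the buffer, let go, with the cam still open (y of bar_centre in the frame of socket between -0.006 and 0.006 m and angle between the x axis of bar_centre and the x axis of socket, either way round below 0.08 rad and y of bar_pin in the frame of socket between -0.006 and 0.006 m and z of bar_centre in the frame of socket between 0.031 and 0.041 m and x of bar_pin in the frame of socket above -0.055 m and value of joint cam below 0.6 rad and linear speed of traybar below 0.02 m/s and contact force between the fingers and traybar below 0.1 N), for 0.2 s.
At the end, for the whole second after the job is handed in: The tray bar lies flat (within 0.06 rad, 5 mm in height, 6 mm sideways) in the socket, drawn to within 2.5 mm of the stop, held by the cam lever turned past 1.35 rad, everything at rest and let go (y of bar_centre in the frame of socket between -0.006 and 0.006 m and angle between the x axis of bar_centre and the x axis of socket, either way round below 0.08 rad and y of bar_pin in the frame of socket between -0.006 and 0.006 m and z of bar_centre in the frame of socket between 0.031 and 0.041 m and x of bar_pin in the frame of socket above -0.0385 m and value of joint cam above 1.35 rad and angle between bar_centre's own z axis and vertical below 0.06 rad and velocity of joint cam below 0.05 rad/s and linear speed of traybar below 0.02 m/s and contact force between the fingers and traybar below 0.1 N); the robot touches nothing.
It fails at once if the bowl, beaker, container, shape sorter or a spoon is pushed more than 40 mm from its place (distance of any of bowl, beaker, container, sorter, spoon_a, spoon_b from where it was at the start of the episode above 0.04 m).
It also fails if it takes over 67 s, if anything falls off the work surface, if the arm or the gripper's body presses on something with over 40 N, if the wrist force passes 120 N, or if a joint passes its speed limit or range.

## Working session

There is one attempt and no reset: what is moved stays moved. The work goes in short steps, Python scripts to look and compute and a tool call to move; the robot and the scene stay as the last step left them, time stands still between calls to the robot, and variables do not carry over. Pictures are saved under pics/ and viewed, about 8 in all and at most 12, crops included, and the job is handed in when it is done.

Besides the shell and the picture viewer there is one more tool, called after "Call:" as name(argument=value, ...), one argument or row to a line, values as JSON. drive_tool: Moves the arm, as the interface text tells. Its arguments: {"type":"object","properties":{"increments":{"type":"array"},"squeeze":{"type":"number"}},"required":["increments"]}

```bash
mkdir -p pics; cat > h.py <<'E'
import numpy as np, cv2
from station import env
from scipy.spatial.transform import Rotation as Ro
def toolT():
    s=env.observe(); T=np.eye(4); T[:3,:3]=Ro.from_euler('xyz',s['orientation'],degrees=True).as_matrix(); T[:3,3]=s['ee_pos']; return T
def cam(name):
    m=env.camera_model(name); K=np.array(m['K'])
    T=np.linalg.inv(np.array(m['world_to_cam'])) if 'world_to_cam' in m else toolT()@np.array(m['T_tool_cam'])
    return K,T   # T cam->world
def ray(KT,p,z):
    K,T=KT; d=T[:3,:3]@np.linalg.solve(K,[p[0],p[1],1.]); o=T[:3,3]
    return o+d*(z-o[2])/d[2]
def proj(KT,P):
    K,T=KT; c=np.linalg.inv(T)@np.append(P,1.); u=K@c[:3]; return u[:2]/u[2]
E
python3 - <<'E'
from h import *
print(env.observe())
ims=[]
for n in ['top','side']:
    im=env.grab_frame(n); K,T=cam(n); print(n,T[:3,3].round(),(T[:3,2]).round(2)); cv2.imwrite(f'pics/{n}0.png',im)
    for l,z in [('bar_centre',28),('bar_pin',54),('cradle',0),('mat',0),('socket',0),('home',36),('buffer_tip',30),('lever_grip',76),('bowl',0),('beaker',0),('container',0),('sorter',0),('spoon_a',0)]:
        r=env.spot_point(n,l)
        print(l,[(np.round(q['point']),round(q['conf'],2),ray((K,T),q['point'],z).round()[:2]) for q in r[:3]])
E
```

```text
{'time': 0.0, 'qpos': array([-7.65179188e+01,  1.18844789e+01,  8.84023260e+01, -4.69562169e-04,
        7.98405419e+01, -8.62419139e+00]), 'joint_vel': array([-0.02182047,  0.08582473,  0.00518676,  0.0091945 ,  0.05672305,
        0.03890931]), 'tau': array([ 1.18206313e-03, -3.70880198e+01, -2.81416386e+01,  6.98860246e-02,
        3.62910179e-02, -1.97631402e-04]), 'ee_pos': array([ 216.16375991, -531.90881171,  177.10906319]), 'orientation': array([-98.4163229 ,  89.87265236, 103.69003307]), 'wrist_force': array([-0.18264923, -0.33976565,  0.75843053]), 'moment': array([0.02070174, 0.01520674, 0.01843269]), 'grip_width': 0.9972073662223153}
top [ 379.   41. 1113.] [ 0.14 -0.   -0.99]
bar_centre [(array([203., 225.]), 0.92, array([492., 279.])), (array([165., 290.]), 0.89, array([315., 378.])), (array([316., 156.]), 0.45, array([685., -41.]))]
bar_pin [(array([188., 293.]), 0.79, array([307., 310.])), (array([228., 228.]), 0.6, array([480., 205.]))]
cradle [(array([203., 221.]), 0.78, array([504., 286.])), (array([365., 218.]), 0.7, array([ 510., -180.]))]
mat [(array([271., 221.
[... 1350 characters left out ...]
55.]), 0.49, array([ 494., -271.])), (array([272., 140.]), 0.21, array([ 583., -348.]))]
lever_grip [(array([271., 134.]), 0.66, array([ 582., -324.])), (array([208., 246.]), 0.46, array([721., 156.])), (array([298., 157.]), 0.29, array([ 485., -213.]))]
bowl [(array([227., 208.]), 0.73, array([707., -45.])), (array([285., 299.]), 0.51, array([502., 266.]))]
beaker [(array([284., 242.]), 0.61, array([514.,  78.])), (array([206., 248.]), 0.59, array([745., 110.]))]
container [(array([201., 298.]), 0.78, array([731., 274.]))]
sorter [(array([219., 167.]), 0.66, array([ 759., -229.]))]
spoon_a [(array([329., 252.]), 0.76, array([381., 108.])), (array([331., 192.]), 0.66, array([ 372., -128.]))]
```

View pics/top0.png

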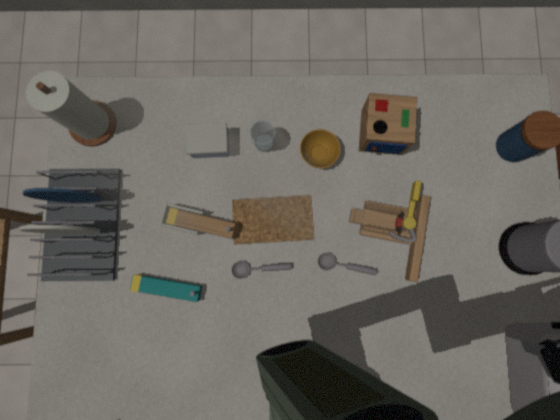

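View pics/side0.png

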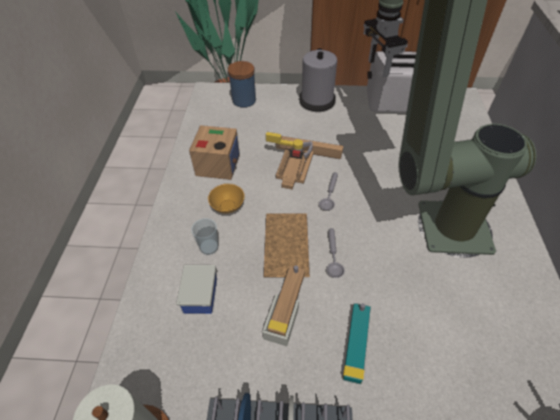

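```bash
python3 - <<'E'
from h import *
T=toolT(); print(T.round(3)); m=env.camera_model('wrist'); print(np.array(m['T_tool_cam']).round(2),m['K'])
def rel(P,jaw_yaw):
    d=T[:3,:3].T@(np.array(P)-T[:3,3]); cy=np.degrees(np.arctan2(T[1,1],T[0,1])); print('shift mm',d.round(1),'jaw yaw now',cy,'twist',-(jaw_yaw-cy))
rel([480,240,260],-9)
E
```

```text
[[-0.00000e+00  3.76000e-01 -9.27000e-01  2.16340e+02]
 [ 0.00000e+00 -9.27000e-01 -3.76000e-01 -5.32737e+02]
 [-1.00000e+00 -0.00000e+00  0.00000e+00  1.78242e+02]
 [ 0.00000e+00  0.00000e+00  0.00000e+00  1.00000e+00]]
[[  -0.     -0.25    0.97 -206.34]
 [   1.      0.      0.     -0.74]
 [  -0.      0.97    0.25  -71.13]
 [   0.      0.      0.      1.  ]] [[347.24467862   0.         280.67980457]
 [  0.         347.24467862 211.13731179]
 [  0.           0.           1.        ]]
shift mm [ -81.7 -616.7 -535. ] jaw yaw now -67.89619569198175 twist -58.896195691981745
```

Call:
drive_tool(
  increments=[
    [100,-0.06,-0.1,-0.06,-10],
    [100,-0.06,-0.617,-0.535,-59],
    [100,-0.06,-0.617,-0.535,-59],
    [100,-0.06,-0.617,-0.535,-59],
    [100,-0.06,-0.617,-0.535,-59],
    [100,-0.06,-0.617,-0.535,-59],
    [100,-0.06,-0.617,-0.535,-59],
    [100,-0.06,-0.617,-0.535,-59],
    [100,-0.06,-0.617,-0.535,-59],
    [100,-0.06,-0.617,-0.535,-59],
    [100,-0.06,-0.617,-0.535,-59],
    [100,-0.06,-0.617,-0.535,-59],
  ],
)

```text
time: 2.4
ee_pos: [373.6, -62.2, 221.9]
orientation: [76.3, 89.9, -22.7]
wrist_force: [1.2, -1.1, 0.4]
grip_width: 1.001
```

```bash
cat >> h.py <<'E'
def rel(P,jaw_yaw=None):
    T=toolT(); d=T[:3,:3].T@(np.array(P)-T[:3,3]); cy=np.degrees(np.arctan2(T[1,1],T[0,1]))
    tw=0 if jaw_yaw is None else (cy-jaw_yaw+90)%180-90
    print('TCP',T[:3,3].round(1),'jaw',round(cy,1),'-> shift',d.round(1),'twist',round(tw,1))
E
python3 -c "
from h import *
rel([480,240,180],-9)"
```

```text
TCP [373.6 -62.2 221.9] jaw -8.9 -> shift [  41.9   58.2 -315.1] twist 0.1
```

Call:
drive_tool(
  increments=[
    [100,0.04,0.058,-0.315,0],
    [100,0.04,0.058,-0.315,0],
    [100,0.04,0.058,-0.315,0],
    [100,0.04,0.058,-0.315,0],
    [100,0.04,0.058,-0.315,0],
    [100,0.04,0.058,-0.315,0],
    [100,0.04,0.058,-0.315,0],
    [100,0.04,0.058,-0.315,0],
    [100,0.04,0.058,-0.315,0],
    [100,0.04,0.058,-0.315,0],
    [100,0.04,0.058,-0.315,0],
  ],
)

```text
time: 3.32
ee_pos: [478.9, 237.6, 181.1]
orientation: [-31.8, 89.9, -130.6]
wrist_force: [1.1, 1.0, 1.1]
grip_width: 1.001
```

```bash
python3 - <<'E'
from h import *
KT=cam('wrist'); rel([480,240,180]); im=env.grab_frame('wrist')
for l,z in [('bar_centre',28),('bar_pin',54),('cradle',0),('mat',0)]:
    for q in env.spot_point('wrist',l)[:2]:
        p=ray(KT,q['point'],z); print(l,np.round(q['point']),round(q['conf'],2),p.round(1)); cv2.circle(im,tuple(int(v) for v in q['point']),3,(0,0,255),-1)
r=env.trace('wrist','traybar')
for q in r[:2]:
    m=q['region'].astype(np.uint8); c=cv2.findContours(m,0,2)[0]; cv2.drawContours(im,c,-1,(0,255,0),1); print(q['conf'],q['rect'])
cv2.imwrite('pics/w1.png',im)
E
```

```text
TCP [478.9 237.6 181.1] jaw -8.9 -> shift [ 1.1  0.7 -2.6] twist 0
bar_centre [101.  75.] 0.84 [323.3 379.7  28. ]
bar_centre [293. 144.] 0.62 [498.1 285.9  28. ]
bar_pin [284. 227.] 0.92 [477.2 207.4  54. ]
bar_pin [105. 163.] 0.61 [317.3 297.8  54. ]
mat [325. 302.] 0.7 [510.1  88.1   0. ]
0.84 [63.1, 1.6, 74.1, 173.9]
0.77 [262.7, 42.0, 62.2, 198.4]
```

View pics/w1.png

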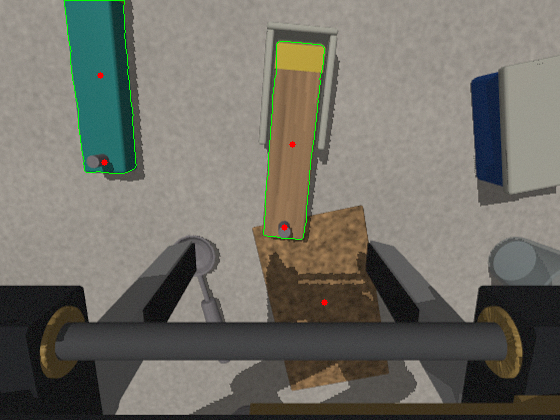

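```bash
python3 - <<'E'
from h import *
KT=cam('wrist')
P=[ray(KT,p,44) for p in [(264,238),(304,240),(276,43),(326,45)]]
for p in P: print(p.round(1))
n=(P[0]+P[1])/2;t=(P[2]+P[3])/2; d=n-t; L=np.linalg.norm(d); d/=L; c=(n+t)/2
print('L',L,'yaw',np.degrees(np.arctan2(d[1],d[0])),'c',c, 'pin->c', ray(KT,(284,229),54)-81*d)
g=c+28*d; print('grasp',g); rel([g[0],g[1],100],np.degrees(np.arctan2(d[1],d[0]))+90)
E
```

```text
[454.8 195.7  44. ]
[495.7 187.   44. ]
[496.9 378.3  44. ]
[541.7 369.5  44. ]
L 187.76592183351275 yaw -103.57175402264282 c [497.27025701 282.65198845  44.        ] pin->c [496.28927974 283.99831275  54.        ]
grasp [490.69969519 255.43383793  44.        ]
TCP [479.5 237.1 181.8] jaw -9.0 -> shift [ 81.8   8.2 -19.8] twist 4.6
```

Call:
drive_tool(
  increments=[
    [100,0.02,0.008,-0.021,4.6],
    [100,0.06,0.008,-0.021,4.6],
    [100,0.1,0.008,-0.021,4.6],
    [100,0.135,0.008,-0.021,4.6],
    [100,0.155,0.008,-0.021,4.6],
    [100,0.165,0.008,-0.021,4.6],
    [100,0.165,0.008,-0.021,4.6],
  ],
  squeeze=45,
)

```text
time: 4.2
ee_pos: [488.3, 256.4, 13.9]
orientation: [-57.3, 89.7, -160.8]
wrist_force: [0.1, -0.0, 0.4]
grip_width: 1.002
```

Call:
drive_tool(
  increments=[
    [40,0,0,0,0],
    [40,0,0,0,0],
    [40,0,0,0,0],
    [40,0,0,0,0],
    [40,0,0,0,0],
    [40,0,0,0,0],
    [40,0,0,0,0],
  ],
)

```text
time: 4.78
ee_pos: [490.7, 257.7, 16.8]
orientation: [121.6, 90.0, 18.1]
wrist_force: [-0.1, 0.8, -0.7]
grip_width: 0.542
```

Call:
drive_tool(
  increments=[
    [30,0,0,0,0],
    [30,0,0,0,0],
    [30,0,0,0,0],
    [30,0,0,0,0],
    [30,0,0,0,0],
  ],
)

```text
time: 5.2
ee_pos: [491.0, 258.0, 17.1]
orientation: [135.1, 89.9, 31.6]
wrist_force: [-1.7, -0.1, 5.9]
grip_width: 0.303
```

```bash
python3 - <<'E'
from h import *
print(env.observe()['wrist_force'],env.observe()['grip_width'])
# mat centre (508,88); bar centre now = tcp xy -30*d
d=np.array([np.cos(np.radians(-103.6)),np.sin(np.radians(-103.6))])
g=np.array([508,88])+27*d; rel([g[0],g[1],80])
E
```

```text
[-1.67387654 -0.07221783  5.9283141 ] 0.3031391549968243
TCP [491.  258.   17.1] jaw -13.5 -> shift [-63.   56.2 188.3] twist 0
```

```bash
python3 - <<'E'
from h import *
a=env.grab_frame('wrist'); b=env.grab_frame('side')[200:380,200:440]
s=env.observe(); print(s['wrist_force'],s['grip_width'],s['ee_pos'])
b=cv2.resize(b,(560,420)); cv2.imwrite('pics/w2.png',cv2.resize(np.vstack([a,b]),(440,600)) if 0 else np.hstack([cv2.resize(a,(400,300)),cv2.resize(b,(400,300))]))
E
```

```text
[-0.95868883 -0.09174172  5.31935371] 0.300749941146202 [490.98335834 257.98815566  17.09675704]
```

View pics/w2.png

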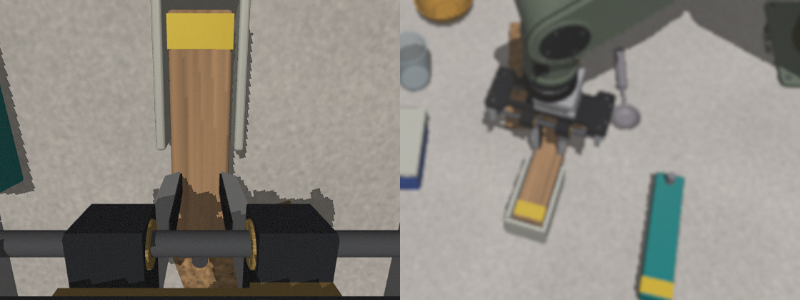

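```bash
python3 - <<'E'
from h import *
K,T=cam('wrist'); Tt=toolT()
im=env.grab_frame('wrist')
for w,c in [(14,(0,0,255)),(22,(0,255,0))]:
  for s in (-1,1):
    pts=[proj((K,T),(Tt@np.array([x,s*w,0,1]))[:3]) for x in (0,-19,-40,-60,-80)]
    print(w,s,np.round(pts).tolist())
    cv2.polylines(im,[np.round(pts).astype(int)],False,c,1)
d=np.array([np.cos(np.radians(-103.6)),np.sin(np.radians(-103.6)),0]); n=np.array([-d[1],d[0],0])
for s in (-22,22): 
    a,b=[tuple(np.round(proj((K,T),np.array([497,283,44])+t*d+s*n)).astype(int).tolist()) for t in (-95,60)]
    cv2.line(im,a,b,(255,0,255),1)
cv2.imwrite('pics/w3.png',cv2.resize(im[150:420,150:410],(780,600),interpolation=cv2.INTER_NEAREST)[:600])
E
```

```text
14 -1 [[259.0, 241.0], [257.0, 252.0], [255.0, 266.0], [252.0, 284.0], [248.0, 306.0]]
14 1 [[304.0, 241.0], [306.0, 252.0], [309.0, 266.0], [312.0, 284.0], [317.0, 306.0]]
22 -1 [[247.0, 241.0], [243.0, 252.0], [239.0, 266.0], [234.0, 284.0], [228.0, 306.0]]
22 1 [[317.0, 241.0], [320.0, 252.0], [325.0, 266.0], [330.0, 284.0], [337.0, 306.0]]
```

View pics/w3.png

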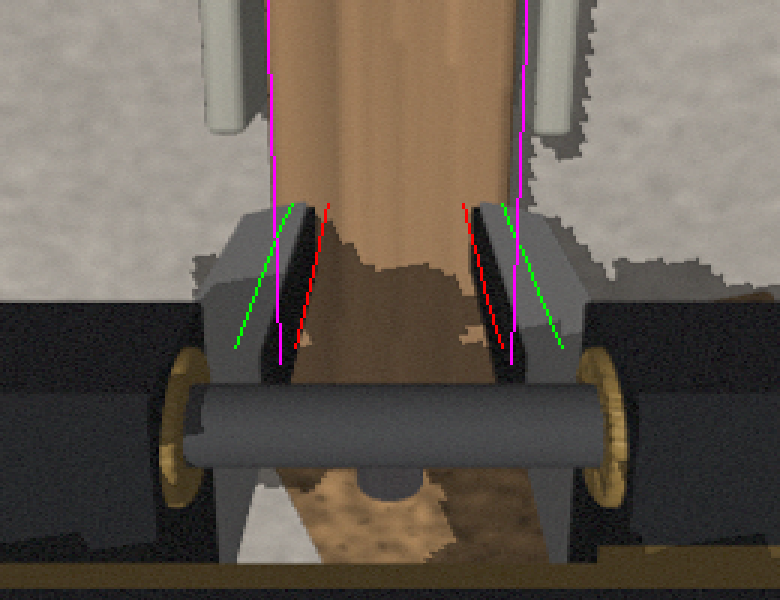

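Call:
drive_tool(
  increments=[
    [30,-0.005,0,0,0],
    [30,-0.01,0,0,0],
    [30,-0.02,0,0,0],
    [30,-0.02,0,0,0],
  ],
)

```text
time: 5.68
ee_pos: [492.0, 258.1, 38.3]
orientation: [121.8, 89.8, 18.3]
wrist_force: [-0.0, -0.8, 0.3]
grip_width: 0.302
```

```bash
python3 - <<'E'
from h import *
s=env.observe(); print(s['wrist_force'],s['moment'],s['grip_width'],s['ee_pos'])
im=env.grab_frame('wrist'); cv2.imwrite('pics/w4.png',im)
E
```

```text
[-0.03801628 -0.82393349  0.33264565] [ 0.00672535 -0.12611804  0.02749511] 0.3016328064002948 [491.98813008 258.12555222  38.33669762]
```

View pics/w4.png

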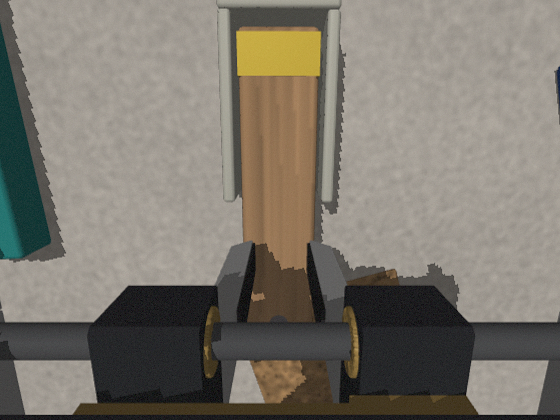

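Call:
drive_tool(
  increments=[
    [100,-0.03,0,0,0],
    [100,-0.07,0,0,0],
    [100,-0.1,0,0,0],
    [100,-0.12,0,0,0],
    [100,-0.12,0,0,0],
  ],
)

```text
time: 6.15
ee_pos: [494.4, 259.0, 162.3]
orientation: [122.4, 89.4, 18.9]
wrist_force: [0.1, 1.3, 0.2]
grip_width: 0.616
```

```bash
python3 - <<'E'
from h import *
KT=cam('wrist'); rel([480,240,180]); im=env.grab_frame('wrist')
for l,z in [('bar_centre',28),('bar_pin',54),('cradle',0)]:
    for q in env.spot_point('wrist',l)[:3]:
        p=ray(KT,q['point'],z); print(l,np.round(q['point']),round(q['conf'],2),p.round(1))
s=env.grab_frame('side')[240:360,230:350]; q=env.spot_point('side','bar_pin'); print([(x['point'],ray(cam('side'),x['point'],54)) for x in q[:2]])
cv2.imwrite('pics/w5.png',np.hstack([cv2.resize(im[0:300,180:420],(480,600)),cv2.resize(s,(320,320)).repeat(1,0) if 0 else cv2.copyMakeBorder(cv2.resize(s,(320,320)),0,280,0,0,0)]))
E
```

```text
TCP [494.4 259.  162.3] jaw -13.5 -> shift [-17.9  -9.4  21.8] twist 0
bar_centre [ 73. 115.] 0.81 [323.2 381.7  28. ]
bar_centre [278. 171.] 0.71 [498.8 285.1  28. ]
bar_pin [ 79. 205.] 0.92 [312.6 301.3  54. ]
bar_pin [274. 257.] 0.62 [476.3 208.5  54. ]
[([294.5, 270.3], array([479.89568961, 207.33995318,  54.        ])), ([363.1, 306.8], array([304.6011668 , 304.14175345,  54.        ]))]
```

View pics/w5.png

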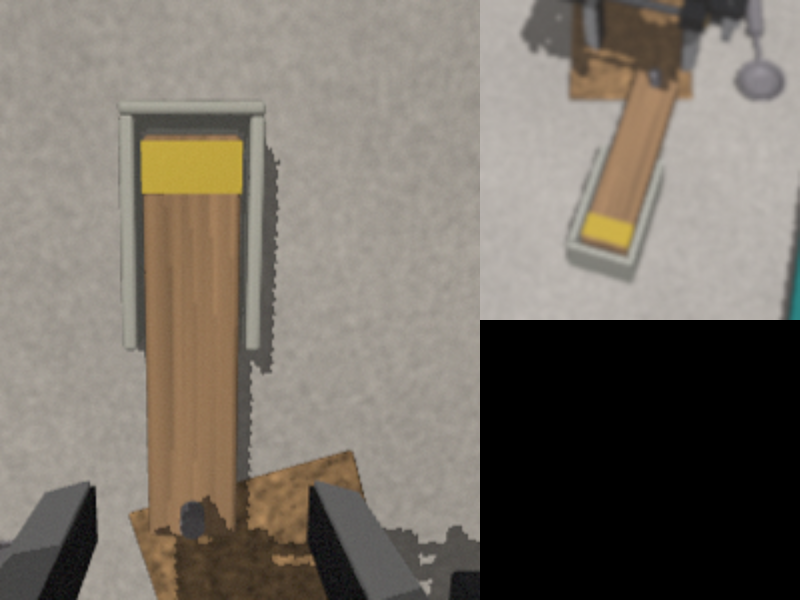

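Call:
drive_tool(
  increments=[
    [100,0.03,0,0,0],
    [100,0.07,0,0,0],
    [100,0.11,0,0,0],
    [100,0.135,0,0,0],
    [100,0.147,0,0,0],
    [100,0.152,0,0,0],
    [100,0.157,0,0,0],
    [100,0.157,0,0,0],
  ],
)

```text
time: 7.12
ee_pos: [491.1, 257.8, -0.4]
orientation: [123.4, 90.0, 19.9]
wrist_force: [-0.1, 0.6, -0.3]
grip_width: 0.999
```

Call:
drive_tool(
  increments=[
    [100,0.004,0,0,0],
    [100,0.008,0,0,0],
    [100,0.008,0,0,0],
  ],
)

```text
time: 7.37
ee_pos: [491.0, 257.8, -8.2]
orientation: [121.5, 89.9, 18.0]
wrist_force: [0.5, -0.3, 0.2]
grip_width: 0.999
```

Call:
drive_tool(
  increments=[
    [30,0,0,0,0],
    [30,0,0,0,0],
    [30,0,0,0,0],
    [30,0,0,0,0],
    [30,0,0,0,0],
    [30,0,0,0,0],
    [30,0,0,0,0],
    [30,0,0,0,0],
    [30,0,0,0,0],
  ],
  squeeze=45,
)

```text
time: 8.12
ee_pos: [490.4, 257.6, -8.7]
orientation: [-59.2, 90.0, -162.7]
wrist_force: [0.2, -0.0, -1.3]
grip_width: 0.467
```

Call:
drive_tool(
  increments=[
    [30,-0.02,0,0,0],
    [30,-0.05,0,0,0],
    [30,-0.075,0,0,0],
    [30,-0.075,0,0,0],
    [30,-0.075,0.008,0.027,0],
    [30,-0.075,0.02,0.06,0],
    [30,-0.075,0.03,0.098,0],
    [30,-0.075,0.04,0.135,0],
    [30,-0.075,0.05,0.168,0],
    [30,-0.075,0.056,0.187,0],
    [30,-0.075,0.056,0.187,0],
  ],
)

```text
time: 9.03
ee_pos: [500.1, 58.8, 64.3]
orientation: [-44.7, 89.8, -148.5]
wrist_force: [0.6, 1.0, -2.7]
grip_width: 0.467
```

```bash
python3 - <<'E'
from h import *
s=env.observe(); print(s['wrist_force'],s['moment'],s['grip_width'],s['ee_pos'])
KT=cam('wrist'); im=env.grab_frame('wrist'); cv2.imwrite('pics/w6.png',im)
for q in env.spot_point('side','bar_pin')[:2]: pass
im=env.grab_frame('side')
for l,z in [('bar_pin',None),('mat',0)]:
  for q in env.spot_point('side',l)[:3]: print(l,q['conf'],q['point'],[ray(cam('side'),q['point'],zz)[:2].round() for zz in (0,125)])
E
```

```text
[ 0.56064244  1.02303371 -2.67931802] [-0.075597   -0.05615436  0.02520581] 0.4670595665168138 [500.06241687  58.79121307  64.28280772]
bar_pin 0.96 [295.0, 195.7] [array([ 489., -108.]), array([487.,   3.])]
bar_pin 0.76 [359.8, 307.7] [array([304., 280.]), array([325., 342.])]
bar_pin 0.48 [284.6, 244.8] [array([513.,  89.]), array([508., 175.])]
mat 0.74 [285.6, 247.9] [array([510., 100.]), array([505., 185.])]
```

View pics/w6.png

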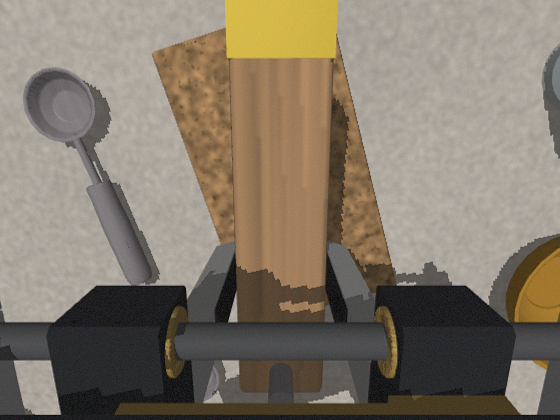

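Call:
drive_tool(
  increments=[
    [30,0.03,0,0,0],
    [30,0.055,0,0,0],
    [30,0.07,0,0,0],
    [30,0.077,0,0,0],
    [30,0.081,0,0,0],
    [30,0.081,0,0,0],
    [70,0.081,0,0,0],
    [100,0.081,0,0,0],
    [100,0.081,0,0,0],
    [100,0.081,0,0,0],
    [100,0.081,0,0,0],
    [100,0.081,0,0,0],
  ],
)

```text
time: 10.28
ee_pos: [501.8, 62.6, -14.1]
orientation: [102.4, 89.9, -1.1]
wrist_force: [0.2, 0.3, -0.7]
grip_width: 0.854
```

Call:
drive_tool(
  increments=[
    [100,0,0,0,0],
    [100,-0.03,0,0,0],
    [100,-0.07,0,0,0],
    [100,-0.11,0,0,0],
    [100,-0.15,0,-0.03,0],
    [100,-0.18,0,-0.06,0],
    [100,-0.18,0,-0.06,0],
    [100,-0.18,0,-0.06,0],
    [100,-0.18,0,-0.06,0],
  ],
)

```text
time: 11.03
ee_pos: [514.5, 120.8, 164.5]
orientation: [-44.1, 89.9, -147.6]
wrist_force: [-0.6, -1.3, 0.1]
grip_width: 0.998
```

```bash
python3 - <<'E'
from h import *
KT=cam('wrist'); rel([506,84,0]); im=env.grab_frame('wrist'); cv2.imwrite('pics/w7.png',im)
for l,z in [('bar_centre',20),('bar_pin',46),('mat',0)]:
    for q in env.spot_point('wrist',l)[:2]:
        print(l,np.round(q['point']),round(q['conf'],2),ray(KT,q['point'],z).round(1))
q=[q for q in env.trace('wrist','traybar')]
for q in q[:2]:
    c=max(cv2.findContours(q['region'].astype(np.uint8),0,2)[0],key=cv2.contourArea)
    w=np.array([ray(KT,p[0],36)[:2] for p in c],np.float32); print(q['conf'],cv2.minAreaRect(w))
E
```

```text
TCP [514.5 120.8 164.5] jaw -13.4 -> shift [164.5   0.4  37.6] twist 0
bar_centre [287. 226.] 0.57 [512.4  86.8  20. ]
bar_pin [284. 305.] 0.7 [491.8  11.8  46. ]
bar_pin [ 3. 58.] 0.62 [308.5 299.5  46. ]
mat [215. 396.] 0.54 [ 369.8 -118.7    0. ]
0.79 ((506.3838806152344, 88.69163513183594), (194.4818572998047, 46.50852966308594), 76.27093505859375)
0.63 ((324.16864013671875, 310.9897766113281), (66.60404968261719, 52.39860916137695), 76.55540466308594)
```

View pics/w7.png

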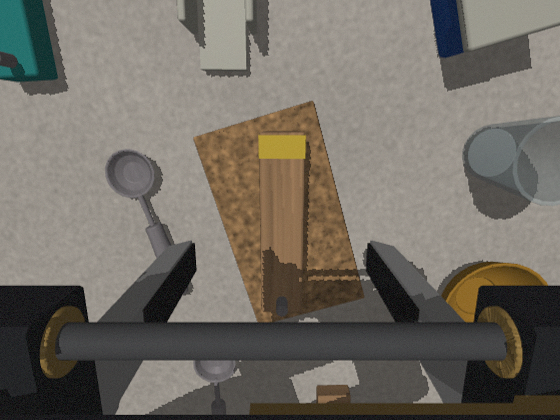

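```bash
python3 -c "
from h import *
rel([505,-325,175],-9)"
```

```text
TCP [513.7 120.1 163. ] jaw -13.6 -> shift [-11.7  95.9 434.7] twist -4.6
```

Call:
drive_tool(
  increments=[
    [100,-0.012,0.096,0.435,-4.6],
    [100,-0.012,0.096,0.435,-4.6],
    [100,-0.012,0.096,0.435,-4.6],
    [100,-0.012,0.096,0.435,-4.6],
    [100,-0.012,0.096,0.435,-4.6],
    [100,-0.012,0.096,0.435,-4.6],
    [100,-0.012,0.096,0.435,-4.6],
    [100,-0.012,0.096,0.435,-4.6],
    [100,-0.012,0.096,0.435,-4.6],
    [100,-0.012,0.096,0.435,-4.6],
    [100,-0.012,0.096,0.435,-4.6],
    [100,-0.012,0.096,0.435,-4.6],
  ],
)

```text
time: 12.28
ee_pos: [505.3, -330.7, 176.0]
orientation: [-27.4, 89.9, -126.7]
wrist_force: [0.6, -0.6, -0.2]
grip_width: 0.998
```

Call:
drive_tool(
  increments=[
    [100,0,0,0,0],
    [100,0,0,0,0],
  ],
)

```text
time: 12.45
ee_pos: [506.2, -323.6, 176.1]
orientation: [-132.9, 89.8, 128.1]
wrist_force: [-0.5, 0.0, -0.0]
grip_width: 1.0
```

```bash
python3 - <<'E'
from h import *
KT=cam('wrist'); rel([505,-325,175],-9); im=env.grab_frame('wrist')
for l,z in [('socket',0),('home',36),('buffer_tip',30),('lever_grip',76)]:
    for q in env.spot_point('wrist',l)[:2]:
        print(l,np.round(q['point'],1),round(q['conf'],2),ray(KT,q['point'],z).round(1)); cv2.circle(im,tuple(int(v) for v in q['point']),2,(255,0,255),-1)
cv2.imwrite('pics/w8.png',cv2.resize(im[0:300,130:530],(800,600)))
E
```

```text
TCP [ 506.2 -323.6  176.1] jaw -8.9 -> shift [ 1.1 -1.   1.6] twist 0.1
socket [261.9 155.9] 0.88 [ 490.7 -283.6    0. ]
home [257.7  27.7] 0.71 [ 508.8 -166.3   36. ]
buffer_tip [260.1 129.5] 0.79 [ 495.4 -255.5   30. ]
lever_grip [353.  169.5] 0.95 [ 573.5 -301.8   76. ]
```

View pics/w8.png

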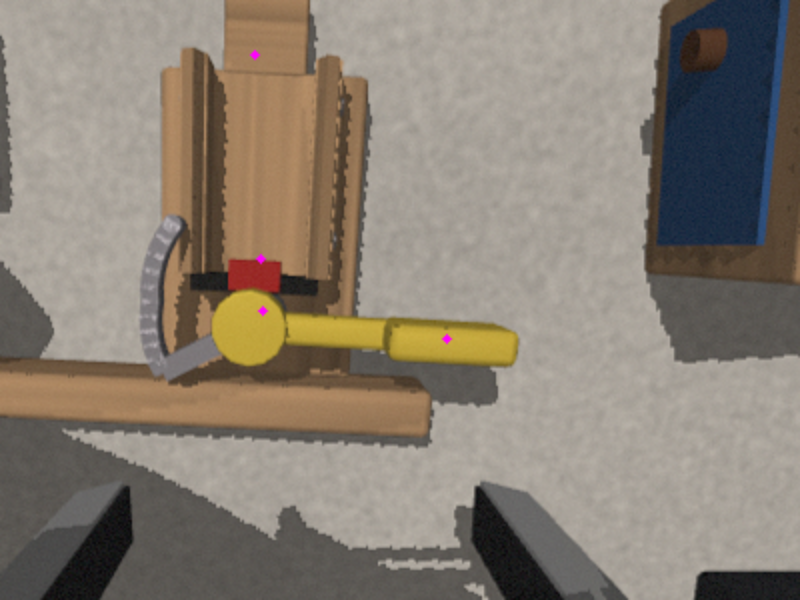

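```bash
python3 - <<'E'
from h import *
KT=cam('wrist')
f=lambda x,y,z: ray(KT,(130+x/2,y/2),z)[:2]
def yaw(a,b): d=b-a; return round(np.degrees(np.arctan2(d[1],d[0])),1), round(np.linalg.norm(d),1)
print('rail front',yaw(f(0,362,48),f(430,378,48)),'rear?',yaw(f(0,418,48),f(430,437,48)))
a,b=f(224,68,20),f(309,73,20); print('tongue',a,b,yaw(a,b),'mid',(a+b)/2)
a0,b0=f(226,0,20),f(308,0,20); print('tongue far',a0,b0,(a0+b0)/2,yaw(a0,a),yaw(b0,b))
for z in (20,36): 
    p,q=f(228,262,z),f(280,264,z); print('buffer',z,p,q,(p+q)/2,yaw(p,q))
print('stop',yaw(f(190,280,36),f(317,287,36)), (f(190,280,36)+f(317,287,36))/2)
print('hub',[f(249,327,z).round(1) for z in (70,76,80)])
# cheek tops: inner lower edges
print('cheek L top',yaw(f(183,50,54),f(190,272,54)),yaw(f(207,52,54),f(208,272,54)), f(195,160,54),'R',yaw(f(341,58,54),f(327,278,54)),f(334,160,54))
print('grip top ends',f(388,342,94),f(517,349,94),yaw(f(388,342,94),f(517,349,94)))
im=env.grab_frame('wrist'); hsv=cv2.cvtColor(im,cv2.COLOR_BGR2HSV)
m=((hsv[...,0]<6)|(hsv[...,0]>174))&(hsv[...,1]>150)&(hsv[...,2]>70); m[:, :230]=0; m[:,290:]=0; m[160:]=0
y,x=np.nonzero(m); print('red',x.min(),x.max(),y.min(),y.max(),m.sum())
E
```

```text
rail front (np.float64(-10.9), np.float64(210.4)) rear? (np.float64(-11.4), np.float64(214.9))
tongue [ 493.65777107 -164.88003647] [ 533.51262351 -173.24756679] (np.float64(-11.9), np.float64(40.7)) mid [ 513.58519729 -169.06380163]
tongue far [ 499.80524294 -136.41919676] [ 537.7327653  -142.27654703] [ 518.76900412 -139.34787189] (np.float64(-102.2), np.float64(29.1)) (np.float64(-97.8), np.float64(31.3))
buffer 20 [ 479.42520391 -254.19856852] [ 505.50003396 -259.22975329] [ 492.46261893 -256.7141609 ] (np.float64(-10.9), np.float64(26.6))
buffer 36 [ 481.11377597 -254.09544758] [ 506.04160267 -258.90531603] [ 493.57768932 -256.50038181] (np.float64(-10.9), np.float64(25.4))
stop (np.float64(-11.9), np.float64(62.5)) [ 491.7047451 -266.1564683]
hub [array([ 489. , -283.4]), array([ 489.5, -282.8]), array([ 489.9, -282.4])]
cheek L top (np.float64(-99.2), np.float64(93.6)) (np.float64(-100.4), np.float64(92.9)) [ 476.35673345 -207.99129569] R (np.float64(-102.0), np.float64(93.3)) [ 537.75800172 -217.46940427]
grip top ends [ 547.54827792 -296.01919472] [ 600.6286388  -307.18407258] (np.float64(-11.9), np.float64(54.2))
red 243 268 130 146 382
```

```bash
python3 -c "
from h import *
rel([517,125,100],-13.7)"
```

```text
TCP [ 507.4 -323.1  177.5] jaw -8.8 -> shift [  77.5  -59.1 -444.3] twist 4.9
```

Call:
drive_tool(
  increments=[
    [100,0.02,-0.059,-0.444,4.9],
    [100,0.04,-0.059,-0.444,4.9],
    [100,0.06,-0.059,-0.444,4.9],
    [100,0.077,-0.059,-0.444,4.9],
    [100,0.077,-0.059,-0.444,4.9],
    [100,0.077,-0.059,-0.444,4.9],
    [100,0.077,-0.059,-0.444,4.9],
    [100,0.077,-0.059,-0.444,4.9],
    [100,0.077,-0.059,-0.444,4.9],
    [100,0.077,-0.059,-0.444,4.9],
    [100,0.077,-0.059,-0.444,4.9],
    [100,0.077,-0.059,-0.444,4.9],
  ],
)

```text
time: 13.75
ee_pos: [515.3, 130.1, 99.0]
orientation: [-124.8, 89.8, 131.9]
wrist_force: [-1.0, 0.5, 0.1]
grip_width: 0.999
```

Call:
drive_tool(
  increments=[
    [100,0,0,0,0],
    [100,0,0,0,0],
  ],
)

```text
time: 13.92
ee_pos: [517.4, 123.5, 100.6]
orientation: [45.2, 90.0, -58.5]
wrist_force: [0.9, -0.5, -0.1]
grip_width: 1.0
```

```bash
python3 - <<'E'
from h import *
KT=cam('wrist'); im=env.grab_frame('wrist')
for q in env.trace('wrist','traybar')[:2]:
    c=max(cv2.findContours(q['region'].astype(np.uint8),0,2)[0],key=cv2.contourArea)
    w=np.array([ray(KT,p[0],36)[:2] for p in c],np.float32); print(q['conf'],q['rect'],cv2.minAreaRect(w)); print(cv2.boxPoints(cv2.minAreaRect(w)))
rel([517,125,-14.5],-13.7)
E
```

```text
0.63 [249.2, 136.8, 57.1, 186.1] ((511.1732177734375, 106.32831573486328), (158.71730041503906, 44.957054138183594), 76.3656997680664)
[[470.6214    34.504715]
 [514.3116    23.907257]
 [551.72504  178.15192 ]
 [508.03485  188.74937 ]]
0.6 [0.0, 54.9, 6.8, 19.9] ((347.2633972167969, 281.29583740234375), (15.856884002685547, 3.584230899810791), 64.99815368652344)
[[342.2883  274.8678 ]
 [345.53665 273.3529 ]
 [352.2385  287.72388]
 [348.99014 289.23877]]
TCP [517.9 122.3 100.8] jaw -13.9 -> shift [115.3  -1.7  -2.4] twist -0.2
```

Call:
drive_tool(
  increments=[
    [100,0.035,-0.002,-0.003,0],
    [100,0.07,-0.002,-0.003,0],
    [100,0.095,-0.002,-0.003,0],
    [100,0.108,-0.002,-0.003,0],
    [100,0.115,-0.002,-0.003,0],
    [60,0.115,-0.002,-0.003,0],
    [30,0.115,-0.002,-0.003,0],
    [30,0.115,-0.002,-0.003,0],
    [30,0.115,-0.002,-0.003,0],
    [30,0.115,-0.002,-0.003,0],
    [30,0.115,-0.002,-0.003,0],
    [30,0.115,-0.002,-0.003,0],
  ],
  squeeze=45,
)

```text
time: 15.02
ee_pos: [516.7, 127.0, -14.1]
orientation: [107.0, 89.9, 3.3]
wrist_force: [1.1, 0.6, 0.6]
grip_width: 0.536
```

Call:
drive_tool(
  increments=[
    [30,0,0,0,0],
    [30,0,0,0,0],
    [30,0,0,0,0],
    [30,0,0,0,0],
  ],
)

```text
time: 15.35
ee_pos: [516.6, 126.9, -14.3]
orientation: [108.3, 90.0, 4.5]
wrist_force: [-1.1, 0.9, 2.6]
grip_width: 0.465
```

```bash
python3 - <<'E'
from h import *
s=env.observe(); print(s['grip_width'],s['wrist_force'])
u=np.array([np.cos(np.radians(-101.3)),np.sin(np.radians(-101.3))]); P=np.array([489.8,-282.5])
g=P-(133+37)*u; rel([g[0],g[1],85],-11.3)
E
```

```text
0.4645292688900642 [-1.13794951  0.90124647  2.63471366]
TCP [516.6 126.9 -14.3] jaw -13.8 -> shift [-99.4  64.2 234.1] twist -2.5
```

Call:
drive_tool(
  increments=[
    [30,-0.02,0,0,0],
    [30,-0.055,0,0,0],
    [30,-0.09,0.008,0.025,-0.5],
    [30,-0.1,0.017,0.06,-2.5],
    [30,-0.1,0.026,0.095,-2.5],
    [30,-0.1,0.036,0.13,-2.5],
    [30,-0.1,0.045,0.165,-2.5],
    [30,-0.1,0.054,0.195,-2.5],
    [30,-0.1,0.06,0.22,-2.5],
    [30,-0.1,0.064,0.234,-2.5],
    [30,-0.1,0.064,0.234,-2.5],
    [30,-0.1,0.064,0.234,-2.5],
  ],
)

```text
time: 16.35
ee_pos: [521.5, -115.7, 84.1]
orientation: [-115.7, 89.8, 142.9]
wrist_force: [0.7, 0.1, -3.0]
grip_width: 0.464
```

```bash
python3 - <<'E'
from h import *
s=env.observe(); print(s['grip_width'],s['wrist_force'],s['moment'])
u=np.array([np.cos(np.radians(-101.3)),np.sin(np.radians(-101.3))]); P=np.array([489.8,-282.5])
g=P-(133+37)*u; rel([g[0],g[1],2],-11.3)
KT=cam('wrist'); im=env.grab_frame('wrist')
q=env.trace('wrist','traybar')[:2]
for q in q: print(q['conf'],q['rect'])
# expected bar corner pixels for a level bar: underside = tip-8 -> top at reported+28-8+32
T=toolT(); 
for bx in (-58,0,90): print(bx+37,[proj(KT,(T@np.array([-52,s*22,bx,1]))[:3]).round() for s in (-1,1)])
cv2.imwrite('pics/w9.png',im)
top=env.grab_frame('top'); cv2.imwrite('pics/t9.png',top)
for q in env.spot_point('top','bar_pin')[:2]: print('pin top',q['conf'],[ray(cam('top'),q['point'],z)[:2].round(1) for z in (130,150)])
E
```

```text
0.4643060400116339 [ 0.6857051   0.09740244 -3.02245322] [ 0.17344566 -0.06403276 -0.00021503]
TCP [ 521.5 -115.7   84.1] jaw -11.4 -> shift [82.1  1.8 -0.1] twist -0.1
0.56 [229.0, 152.9, 101.2, 250.3]
0.27 [134.3, 3.9, 195.0, 123.0]
-21 [array([231., 152.]), array([332., 152.])]
37 [array([236., 274.]), array([328., 274.])]
127 [array([242., 427.]), array([322., 427.])]
pin top 0.73 [array([305.6, 287.1]), array([307.1, 282.1])]
```

Call:
drive_tool(
  increments=[
    [30,0.02,0.002,0,0],
    [30,0.035,0.002,0,0],
    [30,0.045,0.002,0,0],
    [30,0.052,0.002,0,0],
    [30,0.058,0.002,0,0],
    [30,0.063,0.002,0,0],
    [30,0.063,0.002,0,0],
  ],
)

```text
time: 17.13
ee_pos: [523.9, -115.6, 21.5]
orientation: [-100.6, 89.9, 158.1]
wrist_force: [-0.5, 0.1, -3.3]
grip_width: 0.466
```

Call:
drive_tool(
  increments=[
    [30,0.005,0,0,0],
    [30,0.01,0,0,0],
    [30,0.014,0,0,0],
    [30,0.014,0,0,0],
  ],
)

```text
time: 17.47
ee_pos: [524.1, -116.0, 7.4]
orientation: [-107.2, 90.0, 151.5]
wrist_force: [-1.7, -0.4, -2.8]
grip_width: 0.463
```

Call:
drive_tool(
  increments=[
    [30,0.003,0,0,0],
    [30,0.005,0,0,0],
    [30,0.005,0,0,0],
  ],
)

```text
time: 17.72
ee_pos: [524.3, -116.1, 2.9]
orientation: [-85.9, 90.0, 172.8]
wrist_force: [-2.3, 0.3, -3.1]
grip_width: 0.462
```

Call:
drive_tool(
  increments=[
    [30,0,0,0.003,0],
    [30,0,0,0.006,0],
    [30,0,0,0.006,0],
  ],
)

```text
time: 17.97
ee_pos: [523.2, -122.4, 3.3]
orientation: [-89.8, 90.0, 168.9]
wrist_force: [-2.1, -0.3, -3.0]
grip_width: 0.464
```

Call:
drive_tool(
  increments=[
    [30,0.0015,-0.001,0,0],
    [30,0.0015,-0.001,0.003,0],
    [30,0.0015,-0.001,0.003,0],
  ],
)

```text
time: 18.22
ee_pos: [522.3, -125.3, 2.0]
orientation: [68.8, 89.9, -32.5]
wrist_force: [-0.7, -0.4, -3.9]
grip_width: 0.465
```

Call:
drive_tool(
  increments=[
    [30,0,0,0.002,0],
    [30,0,0,0.003,0],
    [30,0,0,0.003,0],
  ],
)

```text
time: 18.47
ee_pos: [521.7, -127.8, 2.0]
orientation: [100.3, 89.9, -1.0]
wrist_force: [0.5, 1.4, -3.5]
grip_width: 0.462
```

Call:
drive_tool(
  increments=[
    [30,0.0005,0,0.001,0],
    [30,0.001,0,0.002,0],
    [30,0.001,0,0.002,0],
  ],
)

```text
time: 18.72
ee_pos: [521.6, -129.1, 1.6]
orientation: [136.7, 89.9, 35.4]
wrist_force: [-0.5, 5.0, 2.6]
grip_width: 0.466
```

Call:
drive_tool(
  increments=[
    [30,0.0005,0,0.001,0],
    [30,0.001,0,0.002,0],
    [30,0.001,0,0.002,0],
  ],
)

```text
time: 18.97
ee_pos: [521.8, -130.0, 1.6]
orientation: [153.8, 89.8, 52.5]
wrist_force: [-1.3, 9.4, 8.7]
grip_width: 0.463
```

Call:
drive_tool(
  increments=[
    [30,-0.001,0,0,0],
    [30,-0.0015,0,0,0],
    [30,-0.0015,0,0,0],
    [30,-0.0015,0,0,0],
  ],
)

```text
time: 19.3
ee_pos: [520.9, -131.3, 1.6]
orientation: [132.9, 89.9, 31.6]
wrist_force: [-0.1, 5.1, 1.7]
grip_width: 0.468
```

```bash
python3 - <<'E'
from h import *
a=[]
for n in ('wrist','side'):
    im=env.grab_frame(n); cv2.imwrite(f'pics/{n}10.png',im)
    s=env.observe(); a.append(s['wrist_force'])
    K=cam(n)
    for l,z in (('bar_pin',62),('buffer_tip',30),('bar_centre',36)):
        for q in env.spot_point(n,l)[:2]: print(n,l,round(q['conf'],2),q['point'],ray(K,q['point'],z)[:2].round(1))
print(np.round(a,1),s['ee_pos'])
E
```

```text
wrist bar_centre 0.91 [285.2, 327.5] [ 515.1 -170. ]
side bar_pin 0.56 [292.5, 154.6] [ 503.4 -237.5]
side buffer_tip 0.18 [330.0, 191.4] [ 377.6 -104.8]
side bar_centre 0.93 [358.0, 339.1] [319.7 380.7]
side bar_centre 0.72 [274.5, 138.0] [ 572.8 -350.8]
[[ 0.5  4.7  2.1]
 [-0.2  5.6  2.9]] [ 520.89888379 -131.28100801    1.64037607]
```

Call:
drive_tool(
  increments=[
    [60,0,0,0,0],
    [80,0,0,0,0],
    [100,0,0,0,0],
    [100,0,0,0,0],
    [100,0,0,0,0],
    [100,0,0,0,0],
    [100,0,0,0,0],
  ],
)

```text
time: 20.28
ee_pos: [520.5, -131.8, 1.3]
orientation: [19.5, 90.0, -81.8]
wrist_force: [0.0, 1.3, -0.3]
grip_width: 0.928
```

Call:
drive_tool(
  increments=[
    [100,-0.02,0,0,0],
    [100,-0.06,0,0,0],
    [100,-0.1,0,0,0],
    [100,-0.13,0,0.02,0],
    [100,-0.16,0,0.06,0],
    [100,-0.17,0,0.1,0],
    [100,-0.17,0,0.14,0],
    [100,-0.17,0,0.17,0],
    [100,-0.17,0,0.17,0],
    [100,-0.17,0,0.17,0],
  ],
)

```text
time: 21.12
ee_pos: [486.5, -299.9, 171.2]
orientation: [-159.6, 90.0, 98.9]
wrist_force: [-0.1, 0.4, 0.7]
grip_width: 1.0
```

```bash
python3 - <<'E'
from h import *
KT=cam('wrist'); rel([520,-298,172]); im=env.grab_frame('wrist')
u=np.array([np.cos(np.radians(-101.3)),np.sin(np.radians(-101.3))]); n=np.array([-u[1],u[0]]); P=np.array([489.8,-282.5])
for l,z in (('bar_pin',62),('bar_centre',36),('home',36),('lever_grip',76),('socket',0)):
    for q in env.spot_point('wrist',l)[:2]:
        w=ray(KT,q['point'],z)[:2]; print(l,round(q['conf'],2),q['point'],w.round(1),'sock',((w-P)@u).round(1),((w-P)@n).round(1))
cv2.imwrite('pics/w11.png',cv2.resize(im[0:300,130:530],(800,600)))
E
```

```text
TCP [ 486.5 -299.9  171.2] jaw -11.5 -> shift [-0.8 32.5 -8.6] twist 0
bar_pin 0.79 [283.4, 139.5] [ 499.6 -244.1] sock -39.6 2.1
bar_pin 0.31 [280.9, 173.2] [ 491.4 -273.2] sock -9.5 -0.2
bar_centre 0.95 [287.3, 43.7] [ 519.8 -162.8] sock -123.3 5.9
bar_centre 0.23 [280.8, 134.9] [ 498.  -240.5] sock -42.7 -0.2
lever_grip 0.74 [376.4, 187.6] [ 571.7 -300.5] sock 1.6 83.9
socket 0.77 [282.9, 172.9] [ 491.9 -281.9] sock -1.0 2.0
```

View pics/w11.png

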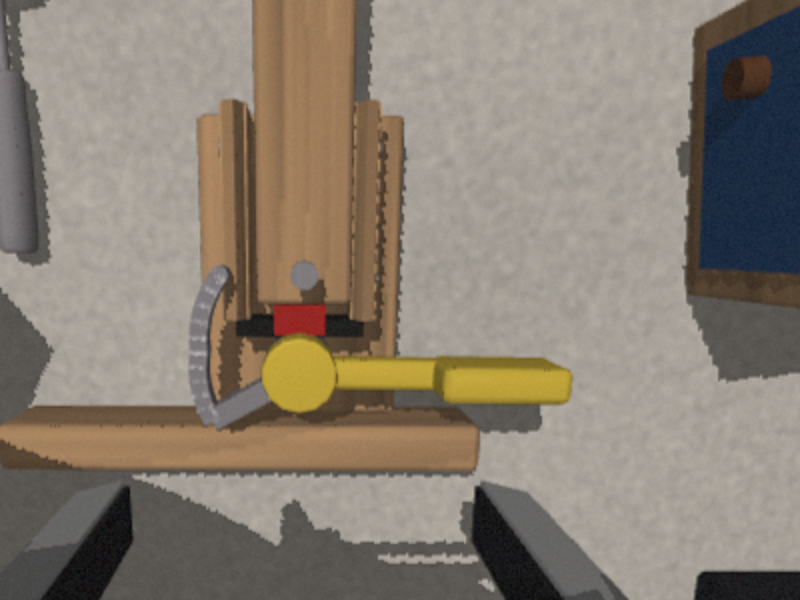

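```bash
python3 - <<'E'
from h import *
KT=cam('wrist'); f=lambda x,y,z: ray(KT,(130+x/2,y/2),z)[:2]
u=np.array([np.cos(np.radians(-101.3)),np.sin(np.radians(-101.3))]); n=np.array([-u[1],u[0]]); P=np.array([489.8,-282.5])
for nm,p in dict(pin=f(304,275,72),nose=f(305,303,52),buf=f(300,306,36),stop=f(300,326,36),noseL=f(257,301,52),noseR=f(352,302,52),taL=f(253,0,52),taR=f(356,0,52),hub=f(299,373,76),g1=f(437,379,94),g2=f(571,386,94)).items(): print(nm,p.round(1),((p-P)@u).round(1),((p-P)@n).round(1))
rel([574,-300.5,171],78)
E
```

```text
pin [ 499.4 -238.5] -45.0 0.8
nose [ 497.3 -251.8] -31.5 1.4
buf [ 494.5 -254. ] -28.8 -1.0
stop [ 492.6 -263.5] -19.1 -1.0
noseL [ 475.7 -246.6] -32.4 -20.9
noseR [ 518.8 -255.6] -32.1 23.1
taL [ 500.1 -124.5] -156.9 -20.9
taR [ 542.4 -132.9] -157.0 22.3
hub [ 489.1 -279.3] -3.0 -1.3
g1 [ 545.5 -289.7] -3.9 56.0
g2 [ 599.7 -303.4] -1.1 111.8
TCP [ 487.5 -296.8  171.1] jaw -11.2 -> shift [  0.1  85.6 -13.1] twist -89.2
```

Call:
drive_tool(
  increments=[
    [100,0,0.02,-0.004,-7],
    [100,0,0.04,-0.008,-14],
    [100,0,0.06,-0.011,-21],
    [100,0,0.085,-0.015,-28],
    [100,0,0.085,-0.015,-35],
    [100,0,0.085,-0.015,-42],
    [100,0,0.085,-0.015,-49],
    [100,0,0.085,-0.015,-56],
    [100,0,0.085,-0.015,-63],
    [100,0,0.085,-0.015,-70],
    [100,0,0.085,-0.015,-77],
    [100,0,0.085,-0.015,-84],
  ],
)

```text
time: 22.42
ee_pos: [573.8, -298.9, 171.2]
orientation: [151.0, 90.0, 134.2]
wrist_force: [-0.0, -0.0, 1.8]
grip_width: 1.0
```

Call:
drive_tool(
  increments=[
    [100,0,0,0,-5.5],
    [100,0,0,0,-5.5],
    [100,0,0,0,-5.5],
  ],
)

```text
time: 22.67
ee_pos: [573.7, -299.2, 171.3]
orientation: [135.9, 90.0, 124.0]
wrist_force: [0.6, 0.3, 0.1]
grip_width: 1.003
```

```bash
python3 - <<'E'
from h import *
KT=cam('wrist'); rel([574,-298.5,40],77.5); print(env.observe()['qpos'].round(1)); im=env.grab_frame('wrist'); cv2.imwrite('pics/w12.png',im)
for q in env.spot_point('wrist','lever_grip')[:2]: print(q['conf'],q['point'],ray(KT,q['point'],76))
hsv=cv2.cvtColor(im,cv2.COLOR_BGR2HSV); m=cv2.inRange(hsv,(20,120,60),(35,255,255)); 
print([ (c.reshape(-1,2).min(0),c.reshape(-1,2).max(0)) for c in cv2.findContours(m,0,2)[0] if cv2.contourArea(c)>80])
E
```

```text
TCP [ 573.7 -299.2  171.3] jaw 78.1 -> shift [131.3   0.8   0.2] twist 0.6
[ -35.2   20.8   77.8    0.    81.4 -113.3]
0.81 [275.5, 205.6] [ 572.43513645 -303.27505582   76.        ]
[(array([402, 404], dtype=int32), array([436, 414], dtype=int32)), (array([324, 404], dtype=int32), array([369, 414], dtype=int32)), (array([250, 404], dtype=int32), array([305, 414], dtype=int32)), (array([479, 403], dtype=int32), array([507, 414], dtype=int32)), (array([435, 403], dtype=int32), array([482, 414], dtype=int32)), (array([514, 396], dtype=int32), array([559, 414], dtype=int32)), (array([478, 307], dtype=int32), array([521, 377], dtype=int32)), (array([ 40, 307], dtype=int32), array([ 83, 377], dtype=int32)), (array([258,  83], dtype=int32), array([297, 240], dtype=int32)), (array([489,  81], dtype=int32), array([522, 131], dtype=int32))]
```

Call:
drive_tool(
  increments=[
    [100,0.035,-0.002,0,0],
    [100,0.07,-0.002,0,0],
    [100,0.1,-0.002,0,0],
    [100,0.12,-0.002,0,0],
    [100,0.133,-0.002,0,0],
    [100,0.133,-0.002,0,0],
  ],
  squeeze=12,
)

```text
time: 23.27
ee_pos: [570.5, -300.3, 34.4]
orientation: [156.3, 89.6, 144.5]
wrist_force: [-0.2, 1.1, 0.1]
grip_width: 0.998
```

Call:
drive_tool(
  increments=[
    [5,0,0,0,0],
    [5,0,0,0,0],
    [5,0,0,0,0],
    [5,0,0,0,0],
    [5,0,0,0,0],
    [5,0,0,0,0],
    [5,0,0,0,0],
    [5,0,0,0,0],
    [5,0,0,0,0],
    [5,0,0,0,0],
    [5,0,0,0,0],
    [5,0,0,0,0],
  ],
)

```text
time: 24.27
ee_pos: [573.0, -302.1, 38.2]
orientation: [131.5, 90.0, 119.7]
wrist_force: [-0.3, -0.5, 0.3]
grip_width: 0.189
```

```bash
python3 - <<'E'
from h import *
s=env.observe(); print(s['grip_width'],s['wrist_force']); T=toolT(); rel(T[:3,3])
P=np.array([490,-280]); c=T[:2,3]; r=c-P; print('r',np.linalg.norm(r),np.degrees(np.arctan2(r[1],r[0])))
for a in range(7,99,7):
    t=np.radians(-a); q=P+np.array([[np.cos(t),-np.sin(t)],[np.sin(t),np.cos(t)]])@r
    d=T[:3,:3].T@np.array([*(q-c),0]); print(a,d.round(1)[1:])
E
```

```text
0.18888148709990146 [-0.28346501 -0.5120435   0.28349478]
TCP [ 573.  -302.1   38.2] jaw 78.2 -> shift [0. 0. 0.] twist 0
r 85.9213545499666 -14.938538531803657
7 [-10.4  -1.2]
14 [-20.6  -3.7]
21 [-30.4  -7.4]
28 [-39.7 -12.3]
35 [-48.4 -18.2]
42 [-56.2 -25.2]
49 [-63.1 -33.1]
56 [-69.1 -41.7]
63 [-73.9 -51. ]
70 [-77.5 -60.9]
77 [-79.9 -71.1]
84 [-81.1 -81.5]
91 [-81. -92.]
98 [ -79.6 -102.4]
```

Call:
drive_tool(
  increments=[
    [5,0,0,0,0],
    [5,0,0,0,0],
    [5,0,-0.0053,-0.0004,3.5],
    [5,0,-0.0104,-0.0012,7],
    [5,0,-0.0155,-0.0023,10.5],
    [5,0,-0.0206,-0.0037,14],
    [5,0,-0.0255,-0.0054,17.5],
    [5,0,-0.0304,-0.0074,21],
    [5,0,-0.0351,-0.0097,24.5],
    [5,0,-0.0397,-0.0123,28],
    [5,0,-0.0397,-0.0123,28],
    [5,0,-0.0397,-0.0123,28],
  ],
  squeeze=15,
)

```text
time: 25.27
ee_pos: [554.6, -339.9, 38.3]
orientation: [11.8, 89.7, -28.1]
wrist_force: [4.2, -2.7, -4.5]
grip_width: 0.171
```

Call:
drive_tool(
  increments=[
    [5,0,-0.0053,-0.0004,3.5],
    [5,0,-0.0104,-0.0012,7],
    [5,0,-0.0155,-0.0023,10.5],
    [5,0,-0.0206,-0.0037,14],
    [5,0,-0.0255,-0.0054,17.5],
    [5,0,-0.0304,-0.0074,21],
    [5,0,-0.0351,-0.0097,24.5],
    [5,0,-0.0397,-0.0123,28],
    [5,0,-0.0441,-0.0151,31.5],
    [5,0,-0.0484,-0.0182,35],
    [5,0,-0.0484,-0.0182,35],
  ],
)

```text
time: 26.18
ee_pos: [509.5, -368.1, 38.5]
orientation: [20.4, 89.5, -54.6]
wrist_force: [4.4, -8.1, -8.6]
grip_width: 0.168
```

```bash
python3 - <<'E'
from h import *
s=env.observe(); print(s['wrist_force'],s['moment']); T=toolT(); r=T[:2,3]-[490,-280]; rel(T[:3,3]); print(np.linalg.norm(r),np.degrees(np.arctan2(r[1],r[0])))
u=np.array([np.cos(np.radians(-101.3)),np.sin(np.radians(-101.3))]); n=np.array([-u[1],u[0]]); P=np.array([490.,-280])
for c in ('top','side'):
    env.grab_frame(c)
    for q in env.spot_point(c,'bar_pin')[:2]: w=ray(cam(c),q['point'],62)[:2]; print(c,q['conf'],((w-P)@u).round(1),((w-P)@n).round(1))
E
```

```text
[ 4.44021672 -8.08783114 -8.59398882] [-1.44901777 -0.90607699 -0.27709724]
TCP [ 509.5 -368.1   38.5] jaw 15.0 -> shift [0. 0. 0.] twist 0
90.1786270441713 -77.53706787517679
top 0.83 -534.4 -291.3
top 0.56 -23.0 4.9
side 0.75 -544.5 -294.7
side 0.57 -34.0 0.4
```

Call:
drive_tool(
  increments=[
    [5,0,-0.0053,0.002,3.5],
    [5,0,-0.0104,0.002,7],
    [5,0,-0.0155,0.001,10.5],
    [5,0,-0.0206,0,14],
    [5,0,-0.0255,-0.002,17.5],
    [5,0,-0.0304,-0.004,21],
    [5,0,-0.0351,-0.0065,24.5],
    [5,0,-0.0351,-0.0065,24.5],
  ],
)

```text
time: 27.05
ee_pos: [472.5, -369.0, 38.3]
orientation: [32.7, 89.8, -66.8]
wrist_force: [2.0, -5.1, -4.6]
grip_width: 0.171
```

```bash
python3 - <<'E'
from h import *
s=env.observe(); print(s['wrist_force'],s['moment']); T=toolT(); r=T[:2,3]-[490,-280]; rel(T[:3,3]); print(np.linalg.norm(r),np.degrees(np.arctan2(r[1],r[0])))
E
```

```text
[ 1.97637076 -5.10911392 -4.55987722] [-0.94713382 -0.26295416 -0.33826862]
TCP [ 472.5 -369.    38.3] jaw -9.5 -> shift [0. 0. 0.] twist 0
90.73230875342026 -101.13504815712206
```

Call:
drive_tool(
  increments=[
    [5,0,-0.0026,0,1.7],
    [5,0,-0.0053,0,3.5],
    [5,0,-0.007,0,4.5],
    [5,0,-0.007,0,4.5],
  ],
)

```text
time: 27.38
ee_pos: [468.5, -368.2, 38.4]
orientation: [67.3, 89.5, -36.5]
wrist_force: [9.5, -5.5, -8.1]
grip_width: 0.173
```

Call:
drive_tool(
  increments=[
    [30,0,0.001,0,0],
    [60,0,0.001,0,0],
    [80,0,0.001,0,0],
    [80,0,0.001,0,0],
    [80,0,0.001,0,0],
    [80,0,0.001,0,0],
    [80,-0.02,0.001,0,0],
    [80,-0.05,0.001,0,0],
    [80,-0.09,0.001,0,0],
    [80,-0.13,0.001,0,0],
    [80,-0.14,0.001,0,0],
    [80,-0.14,0.001,0,0],
  ],
)

```text
time: 28.38
ee_pos: [468.8, -368.6, 183.8]
orientation: [57.2, 89.4, -46.6]
wrist_force: [-0.2, 0.0, 0.5]
grip_width: 0.798
```

```bash
python3 - <<'E'
from h import *
print(env.observe()['wrist_force'])
KT=cam('wrist'); im=env.grab_frame('wrist')
u=np.array([np.cos(np.radians(-101.3)),np.sin(np.radians(-101.3))]); n=np.array([-u[1],u[0]]); P=np.array([490.,-280.])
for l,z in (('bar_pin',62),('bar_centre',36),('lever_grip',76)):
    for q in env.spot_point('wrist',l)[:2]:
        w=ray(KT,q['point'],z)[:2]; print(l,round(q['conf'],2),q['point'],w.round(1),'sock',((w-P)@u).round(1),((w-P)@n).round(1))
cv2.imwrite('pics/w13.png',cv2.resize(im[0:300,130:530],(800,600)))
E
```

```text
[-0.15802573  0.00999375  0.45994502]
bar_pin 0.95 [277.6, 59.6] [ 496.3 -247. ] sock -33.6 -0.3
bar_centre 0.66 [276.2, 58.5] [ 496.2 -241.8] sock -38.7 -1.4
lever_grip 0.75 [276.6, 201.3] [ 465.6 -367.2] sock 90.3 -6.9
```

View pics/w13.png

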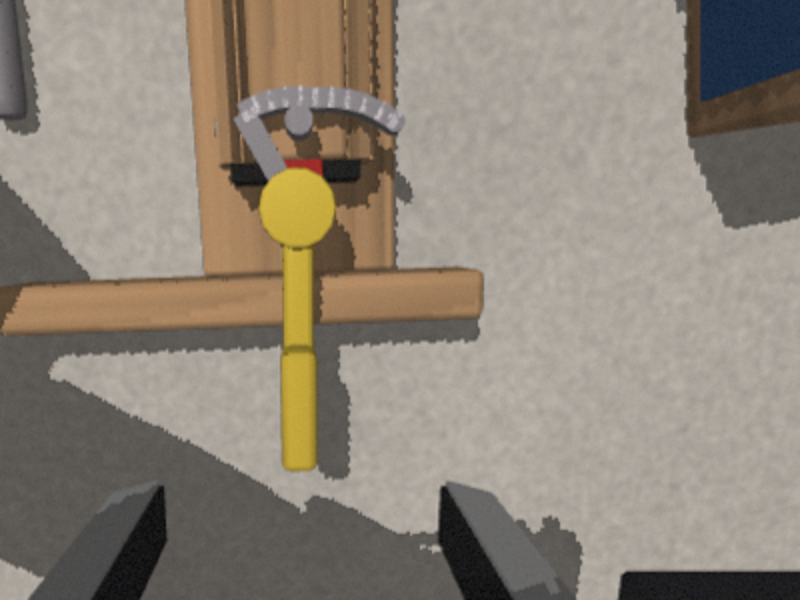

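```bash
python3 -c "
from h import *
print(env.observe()['time'], env.hand_in())"
```

```text
the job is handed in; nothing more can be done
28.5833 None
```

I handed the job in at 28.6 s. `hand_in` gives no verdict, so the result rests on my own checks.

**What I did:**
- I took the bar from the cradle by its pin end and laid it on the mat, let go.
- I re-gripped it by the tail and lowered it into the socket channel, pressing it against the buffer before letting go.
- I gripped the mustard lever, turned it clockwise to its stop, let go and rose clear. The stop showed as about 9.5 N on the wrist.

**First grasp missed:** The fingertips closed on top of the bar. They turned out to end about 28 mm short of the reported TCP, both in the camera view and at contact. I lowered the heights by that amount. After that the bar gripped at 44 mm as expected, and it had not visibly moved in the cradle.

**Last checks:**
- **Cam and bar:** the final picture shows the hook round behind the pin and the bar's nose at the black stop.
- **Pin:** the network puts it 33.6 mm before the pivot and 0.3 mm off the centre line. The target is 36 mm, and the limit is 38.5 mm.
- **Lever:** it lies along the socket axis, at about 1.6 rad by my estimate.
- **Contact:** wrist force is about 0.5 N, with the gripper open and well above everything.

**Disagreements:**
- After the bar was laid in the socket, the nose looked up to 2.7 mm short of the buffer while the pin position suggested it was touching. The cam caught the pin anyway.
- While the lever was still turning, the top and side cameras put the pin at -23 and -34 mm, with low confidence.
- The final `bar_centre` reading (-38.7 mm) landed next to the pin, so I ignored it.

I did not measure the bystanders again. Nothing near them was touched, and those in view looked in place.

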